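# Stand a panel in its slotted foot and hold its capping rail over it

### The arm

A 6-joint arm with a two-finger parallel gripper is mounted at the origin on the work surface. World frame = base frame: x ahead of the robot, y to its left, z up, the work surface at z = 0. Lengths are in mm, angles in rad, forces in N, time in s.
With the tool pointing down it reaches from about 350 to 850 mm from the base axis. Payload 8.1 kg.
Tool frame: the origin (TCP) lies at the very end of the fingers, on their centre line; the grasp point (between the pads) lies 19 mm behind it (r.grip_point_offset is the distance from the TCP to the grasp point, in mm); z points along the fingers, y is the line along which they close (so a half turn about z gives the same grasp; the last joint's range is limited). The gripper opens to 85 mm and grips with 20 to 120 N. Pads are 22 mm wide; open, the fingers measure 114 mm over their backs; the gripper's body (76 mm by 85 mm) begins 54 mm behind the grasp point. The pads swing forward as they close: fully open they stand 13 mm farther back than shut.
Start: joints at [-1.389, 0.13, 1.488, -0, 1.523, -0.085], TCP at [158.208, -578.771, 231.292] pointing down, gripper open.
Joint ranges: [-2.96, 2.96], [-0.89, 2.26], [0.02, 2.5], [-1.34, 4.48], [0, 2.73], [-2.66, 2.66]. Speed limits (rad/s): [2.39, 2.39, 2.79, 3.14, 3.14, 3.14].

### API

Orientations are given as a unit quaternion [w, x, y, z].
In Python, from rig import r gives the robot as it stands. The module is installed in compiled form; this text tells all that it offers.
- The arm moves only by the tool move_arm, never from a script. Its arguments are lists of equal length, an entry for each row: "offset": the shift along the tool's x, y, z in m, a list of three; "rotation": the turn, a rotation vector about the tool's x, y, z in rad, a list of three; "gripper": the closure, from -1 (fully open) to 1 (shut). In form: {"offset": [[tx, ty, tz], ...], "rotation": [[rx, ry, rz], ...], "gripper": [gripper, ...]}. A call has exactly 10 rows; each row shifts and turns the commanded pose from where the row before left it, along the tool's axes as they then stand; what a row does not reach is not made up. A row lasts 1/10 s, in which the tool goes at most 50 mm and 8.59 degrees, less where a joint would pass 70% of its speed; a pose out of reach is approached as far as the arm can. A call with a gripper value outside its range is refused whole. The fingers move at their own pace and stop on an object; "newtons" is the grip in N (left out, the last holds). Time passes only in rows, so rows that do not move let the fingers close, or fill a call up. It gives the time, the measured TCP pose, the force, the opening and the grip force at its end, in the units of the state.
- r.get_obs(): the state, without advancing time (a new reading comes with each control period).
- r.grab_frame(name): name is "scene" or "top"; returns a dict with "image" (420x560x3 uint8, blue, green, red), "camera_matrix" (3x3 intrinsics, pixels), "rvec" (rotation vector, rad) and "tvec" (3), from world to camera coordinates, as OpenCV has them. Camera axes: x right, y down, z forward; pixel columns grow to the right and rows downward; lengths in mm; the calibration is good to about 2 mm. A picture is of the moment at which its call begins. There is no depth.
- r.hand_in(): hands the job in; it is judged then, once.
The state is a dict: "clock": time; "joint_positions": joint angles; "joint_vel": joint speeds; "effort": joint torques, N m; "position": TCP position; "ee_rot": TCP orientation; "ft_force": force on the tool from outside, world axes, zero at the start; "wrist_torque": the same for the moment, N m; "gripper_width": opening from 0.0 (shut) to 1.0 (fully open); "finger_force": force on a finger pad.
Only numpy, scipy, OpenCV 4.12 (cv2) and the standard library are available. Lean on these libraries where they do the work, as an engineer would, in place of code of your own. Each camera call takes 0.05 s, during which the arm holds its last target. There are 200 camera calls.

### The job

Take the taller of the two plywood panels out of the rack and slide it down into the slot of the wooden foot, fully home and centred along the slot, and let go of it. Then pick up the grooved capping rail, bring it across, clear of the stretcher frame standing on edge in the way, and hold it level and steady about one centimetre above the panel's top edge, lined up and centred so that it could be lowered straight on, so that I can brush glue along the edge. Finish while still holding the rail there: it must never touch the panel, nothing may bump the stretcher frame, and the short panel, the glue bottle and the hammer stay where they are.

Things in the scene. Friction and masses are not known exactly. Their poses are not given: they have to be found in the camera images.
- panel: The taller plywood panel, 120 mm long (its x axis), 10 mm thick (its y axis), 140 mm tall (its z axis, up), about 0.11 kg. It starts upright in one of the two rack slots (either one), its underside 10 mm above the table. Origin: centre of its underside.
- panel_top (a point): Centre of the taller panel's top edge, 140 mm above its origin; axes as the panel's.
- short_panel: The short plywood panel, 120 x 10 x 80 mm tall, loose in the other rack slot; leave it there. Origin: centre of its underside, axes as the taller panel's.
- rack: Fixed wooden rack, 150 (x) x 170 (y) mm, 40 mm tall, with two parallel upright slots along its x axis at y = +45 and -45 mm, each 14 mm wide with its floor 10 mm above the table. Origin: centre of its underside on the table.
- foot: Fixed wooden foot, a block 150 (x) x 70 (y) x 52 mm tall with one slot along its x axis, on its centre line, open at both ends and at the top. The slot is 12.5 mm wide with its floor 12 mm above the table; from 44 mm up to the top at 52 mm its mouth flares at 45 degrees to 28.5 mm wide. Origin: centre of its underside on the table. Where it stands and its yaw vary.
- slot_floor (a point): Centre of the floor of the foot's slot, 12 mm above the foot's origin; axes as the foot's.
- rail: Loose pine capping rail, 150 mm long (its x axis), 40 mm wide (its y axis), 35 mm tall, about 0.11 kg, lying on the table with its groove down. The groove runs along its underside on the centre line, 20 mm wide and 15 mm deep. Origin: centre of its underside, level with the lower edges of the groove's walls; z up. Symmetrical end for end.
- stretcher: Fixed stretcher frame standing on its long edge between the rail and the foot: 340 mm long (its x axis), 18 mm thick (its y axis), 110 mm tall, on two small feet 24 (x) x 56 (y) x 16 mm tall at x = +130 and -130 mm. Origin: centre of its underside on the table.
- glue: Loose white glue bottle, 52 mm across, 110 mm tall, a bystander beyond the foot. Origin: centre of its underside.
- hammer: Loose hammer lying on the table to the robot's right, 260 mm long, its head 26 mm tall and about 90 mm across, a bystander. It always lies in the same place. Origin: on the table at its middle; its handle points along its -x.
Mind the look-alikes: they are no part of the job. Leave any orange look-alike of the panel alone. What is shaped like the rail but green is not meant.

How it is judged (in metres and radians):
On the way:
1. the taller panel stands fully home in the foot's slot, centred, upright and released (z of panel in the frame of slot_floor between -0.004 and 0.005 m and x of panel in the frame of slot_floor between -0.012 and 0.012 m and y of panel in the frame of slot_floor between -0.005 and 0.005 m and angle between panel's own z axis and vertical below 0.1 rad and contact force between panel and the fingers below 0.1 N), for 0.2 s.
At the end, for the whole second after the job is handed in: Panel released in the slot: within 5 mm of its floor, 12 mm of centre, 0.1 rad of upright. Rail held by the fingers alone, steady (under 20 mm/s), 3-20 mm above the panel's top edge, centred within 10 mm along and 5 mm across, long axes within 0.08 rad, level within 0.1 rad (all of step 1 and z of rail in the frame of panel_top between 0.003 and 0.02 m and x of rail in the frame of panel_top between -0.01 and 0.01 m and y of rail in the frame of panel_top between -0.005 and 0.005 m and angle between the x axis of rail and the x axis of panel, either way round below 0.08 rad and angle between rail's own z axis and vertical below 0.1 rad and linear speed of rail below 0.02 m/s and contact force between rail and the fingers above 1 N and contact force between rail and panel below 0.05 N and contact force between rail and foot below 0.05 N); the arm keeps its last pose, push and grip.
It fails at once if the rail touches the panel (contact force between rail and panel above 0.3 N).
It fails at once if the stretcher frame is bumped (over 3 N) (contact force between stretcher and anything else above 3 N).
It fails at once if the short panel is disturbed (distance of short_panel from where it was at the start of the episode above 0.02 m).
It fails at once if the glue bottle is moved (distance of glue from where it was at the start of the episode above 0.02 m).
It fails at once if the hammer is moved (distance of hammer from where it was at the start of the episode above 0.02 m).
It also fails if it takes over 61 s, if anything falls off the work surface, if the arm or the gripper's body presses on something with over 40 N, if the wrist force passes 120 N, or if a joint passes its speed limit or range.

## Working session

There is one attempt and no reset: what is moved stays moved. The work goes in short steps, Python scripts to look and compute and a tool call to move; the robot and the scene stay as the last step left them, time stands still between calls to the robot, and variables do not carry over. Pictures are saved under pics/ and viewed, at most 10 in all, crops included, and the job is handed in when it is done.

Besides the shell and the picture viewer there is one more tool, called after "Emit:" as name(argument=value, ...) on one line, values as JSON. move_arm: Moves the arm, as the interface text tells. Its arguments: {"type":"object","properties":{"offset":{"type":"array"},"rotation":{"type":"array"},"gripper":{"type":"array"},"newtons":{"type":"number"}},"required":["offset","rotation","gripper"]}

```bash
mkdir -p pics; cat > h.py <<'E'
import numpy as np, cv2, pickle
from rig import r
def grab(n, tag):
    f=r.grab_frame(n); pickle.dump(f,open(f'pics/{tag}.pkl','wb')); cv2.imwrite(f'pics/{tag}.png',f['image']); return f
def load(tag): return pickle.load(open(f'pics/{tag}.pkl','rb'))
def ray(f,px):
    K=np.array(f['camera_matrix'],float); R=cv2.Rodrigues(np.array(f['rvec'],float))[0]; t=np.array(f['tvec'],float).ravel()
    d=R.T@np.linalg.inv(K)@np.array([px[0],px[1],1.]); return -R.T@t, d
def at(f,px,z):
    c,d=ray(f,px); return (c+d*(z-c[2])/d[2]).round(1)
def proj(f,P):
    return cv2.projectPoints(np.array(P,float).reshape(-1,1,3),np.array(f['rvec'],float),np.array(f['tvec'],float),np.array(f['camera_matrix'],float),None)[0].reshape(-1,2)
def crop(tag,x0,y0,w,h,s,out):
    cv2.imwrite(f'pics/{out}.png',cv2.resize(load(tag)['image'][y0:y0+h,x0:x0+w],None,fx=s,fy=s,interpolation=cv2.INTER_CUBIC))
E
python3 - <<'E'
from h import *
for n in ('scene','top'):
    f=grab(n,n+'0'); print(n,ray(f,(280,210)))
a,b=load('scene0')['image'],load('top0')['image']
print(r.get_obs())
E
```

```text
scene (array([1640.57283384,   23.43253098, 1118.07284078]), array([-0.74211881, -0.05104098, -0.66861939]))
top (array([ 389.62934641,  -79.78055731, 1550.33315533]), array([ 0.09496042,  0.01660183, -0.9954037 ]))
{'clock': 0.1, 'joint_positions': array([-1.38941616e+00,  1.31088388e-01,  1.48919148e+00,  1.90907833e-05,
        1.52301544e+00, -8.53719258e-02]), 'joint_vel': array([-0.00159687, -0.00139603, -0.00395231,  0.00117231,  0.00106229,
       -0.00057931]), 'effort': array([ 3.27910704e-03, -5.70949566e+01, -5.01943409e+01, -1.02543513e-04,
        8.08174373e-03, -2.13105506e-05]), 'position': array([ 158.11240405, -578.26539491,  230.33611351]), 'ee_rot': array([-8.50805460e-04,  9.91118295e-01,  1.32980450e-01, -3.13284689e-05]), 'ft_force': array([-0.08685883, -0.70458616,  0.70289306]), 'wrist_torque': array([ 0.00040554, -0.00603469, -0.00608606]), 'finger_force': 0.0, 'gripper_width': 0.9985899444353108}
```

View pics/scene0.png

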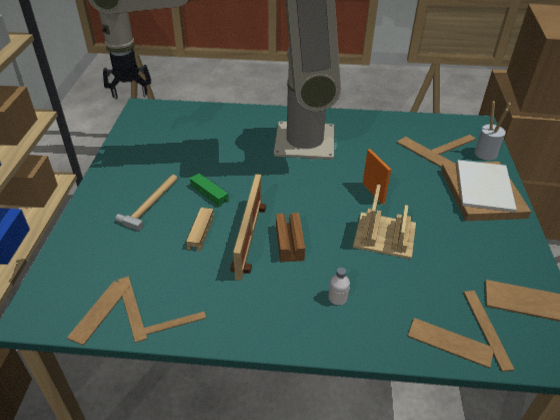

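View pics/top0.png

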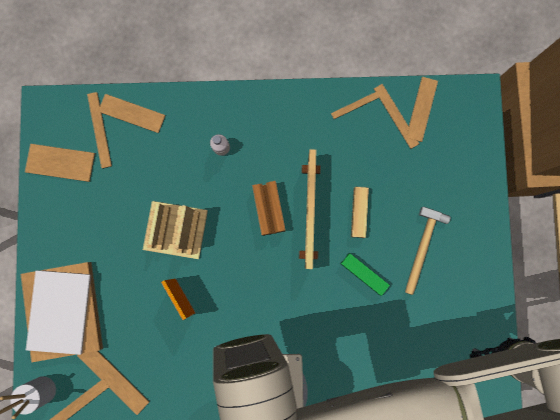

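The scene view shows the rack at (385,232) with two panels in it, the foot at (290,237), the stretcher at (250,225) and the pine rail at (200,229). The look-alikes are the orange panel at (375,175) and the green rail at (208,188). In the top view, the rack is at (176,230), the foot at (270,208) and the rail at (360,212). I'll enlarge both views to see which panel is the tall one.

```bash
python3 - <<'E'
from h import *
a=load('scene0')['image'][140:270,180:430]; b=load('top0')['image'][140:275,135:385]
im=np.vstack([cv2.resize(x,None,fx=s,fy=s,interpolation=cv2.INTER_CUBIC) for x,s in((a,2.25),(b,2.25))]) 
cv2.imwrite('pics/c1.png',cv2.resize(load('scene0')['image'][175:265,335:425],None,fx=6,fy=6,interpolation=cv2.INTER_CUBIC))
cv2.imwrite('pics/c2.png',cv2.resize(b,(800,432),interpolation=cv2.INTER_CUBIC))
E
```

```text
(no output)
```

View pics/c1.png

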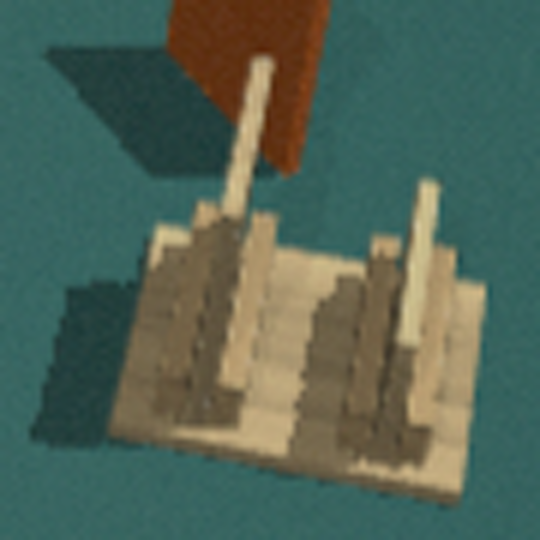

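View pics/c2.png

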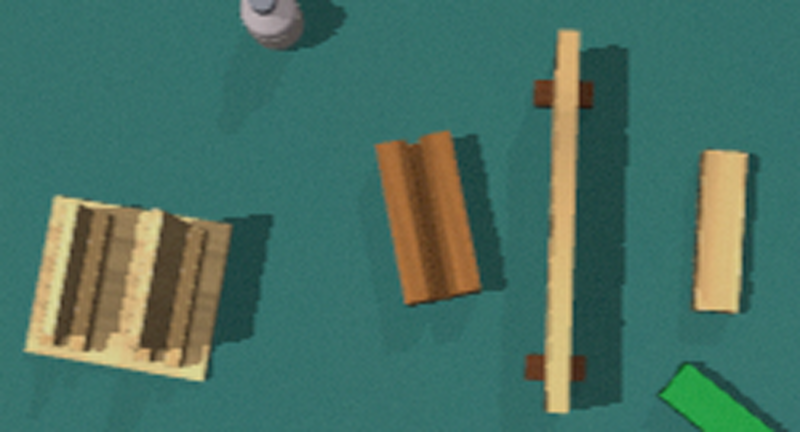

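In the scene crop, the left panel's top edge (262,62)–(232,210) stands much higher above the rack than the right one's (428,185)–(410,345). The left pine panel, in the slot nearer the foot, is therefore the tall one. The orange panel stands outside the rack and is not meant. The pine rail at top-crop (722,232) is the one I want, not the green one. Next I'll measure these.

```bash
python3 - <<'E'
from h import *
S,T=load('scene0'),load('top0')
s=lambda x,y:(335+(x+.5)/6-.5,175+(y+.5)/6-.5); t=lambda x,y:(135+(x+.5)/3.2-.5,140+(y+.5)/3.2-.5)
def show(n,pts,f,c,z):
    P=np.array([at(f,c(*p),z) for p in pts]); print(n,P[:,:2].tolist(),'mean',P.mean(0)[:2].round(1)); return P
def yaw(P): d=P[1]-P[0]; return np.linalg.norm(d[:2]).round(1),np.degrees(np.arctan2(d[1],d[0])).round(1)
for n,p,f,c,z in [('tall S',[(232,213),(262,58)],S,s,150),('tall T',[(137,348),(157,212)],T,t,150),
 ('short S',[(410,345),(429,182)],S,s,90),('short T',[(45,350),(68,200)],T,t,90),
 ('rail T L',[(695,311),(703,151)],T,t,35),('rail T R',[(738,313),(747,152)],T,t,35),
 ('foot T L',[(407,304),(376,145)],T,t,52),('foot T R',[(480,290),(448,132)],T,t,52),
 ('str T',[(557,412),(569,31)],T,t,110),('rack T base L',[(25,351),(55,196)],T,t,10),('rack base R',[(205,381),(232,222)],T,t,10)]:
    P=show(n,p,f,c,z); print('   len,yaw',yaw(P))
P=at(T,(219,145),100);print('glue',P)
E
```

```text
tall S [[541.8, 206.2], [426.2, 226.8]] mean [484.  216.5]
   len,yaw (np.float64(117.4), np.float64(169.9))
tall T [[424.3, 226.3], [540.8, 208.8]] mean [482.6 217.6]
   len,yaw (np.float64(117.8), np.float64(-8.5))
short S [[558.9, 295.6], [441.2, 315.9]] mean [500.  305.8]
   len,yaw (np.float64(119.4), np.float64(170.2))
short T [[425.9, 321.6], [560.0, 301.3]] mean [493.  311.5]
   len,yaw (np.float64(135.6), np.float64(-8.6))
rail T L [[449.5, -265.2], [598.4, -278.0]] mean [ 524.  -271.6]
   len,yaw (np.float64(149.4), np.float64(-4.9))
rail T R [[446.7, -304.8], [596.5, -318.9]] mean [ 521.6 -311.8]
   len,yaw (np.float64(150.5), np.float64(-5.4))
foot T L [[461.3, -0.0], [608.9, 26.0]] mean [535.1  13. ]
   len,yaw (np.float64(149.9), np.float64(10.0))
foot T R [[472.5, -67.1], [619.4, -40.9]] mean [546. -54.]
   len,yaw (np.float64(149.2), np.float64(10.1))
str T [[361.1, -132.5], [699.2, -152.4]] mean [ 530.2 -142.4]
   len,yaw (np.float64(338.7), np.float64(-3.4))
rack T base L [[427.4, 362.4], [573.5, 334.6]] mean [500.4 348.5]
   len,yaw (np.float64(148.7), np.float64(-10.8))
rack base R [[395.5, 193.0], [544.7, 166.5]] mean [470.1 179.8]
   len,yaw (np.float64(151.5), np.float64(-10.1))
glue [720.7 116.5 100. ]
```

```bash
cat >> h.py <<'E'
from scipy.spatial.transform import Rotation as Ro
from scipy.linalg import fractional_matrix_power as fmp
def T(p,a):  # tool down, tool x at yaw a (deg)
    M=np.eye(4); M[:3,:3]=np.c_[[np.cos(np.radians(a)),np.sin(np.radians(a)),0],[np.sin(np.radians(a)),-np.cos(np.radians(a)),0],[0,0,-1]]; M[:3,3]=np.array(p)/1000; return M
def step(A,B,n):
    D=np.real(fmp(np.linalg.inv(A)@B,1/n)); print(n,'rows',D[:3,3].round(5).tolist(),Ro.from_matrix(D[:3,:3]).as_rotvec().round(4).tolist())
def cur():
    o=r.get_obs(); q=o['ee_rot']; M=np.eye(4); M[:3,:3]=Ro.from_quat(np.r_[q[1:],q[0]]).as_matrix(); M[:3,3]=o['position']/1000; return M
E
python3 - <<'E'
from h import *
A=cur(); B=T([480,-200,232],3); C=T([483.5,217,232],-10)
step(A,B,10); step(B,C,10); step(C,T([483.5,217,112],-10),10)
E
```

```text
10 rows [0.03821, -0.03189, -0.00013] [-0.0002, 0.0, 0.0214]
10 rows [-0.00173, -0.04175, 0.0] [0.0, 0.0, 0.0227]
10 rows [0.0, 0.0, 0.012] [0.0, 0.0, 0.0]
```

Emit:
move_arm(offset=[[0.0382,-0.0319,0],[0.0382,-0.0319,0],[0.0382,-0.0319,0],[0.0382,-0.0319,0],[0.0382,-0.0319,0],[0.0382,-0.0319,0],[0.0382,-0.0319,0],[0.0382,-0.0319,0],[0.0382,-0.0319,0],[0.0382,-0.0319,0]], rotation=[[0,0,0.0214],[0,0,0.0214],[0,0,0.0214],[0,0,0.0214],[0,0,0.0214],[0,0,0.0214],[0,0,0.0214],[0,0,0.0214],[0,0,0.0214],[0,0,0.0214]], gripper=[-1,-1,-1,-1,-1,-1,-1,-1,-1,-1])

```text
clock: 1.1
position: [480.8, -198.4, 231.1]
ee_rot: [0.0, 1.0, 0.026, -0.0]
ft_force: [1.7, -0.3, 0.6]
gripper_width: 0.998
finger_force: 0.0
```

Emit:
move_arm(offset=[[-0.0017,-0.0417,0],[-0.0017,-0.0417,0],[-0.0017,-0.0417,0],[-0.0017,-0.0417,0],[-0.0017,-0.0417,0],[-0.0017,-0.0417,0],[-0.0017,-0.0417,0],[-0.0017,-0.0417,0],[-0.0017,-0.0417,0],[-0.0017,-0.0417,0]], rotation=[[0,0,0.0227],[0,0,0.0227],[0,0,0.0227],[0,0,0.0227],[0,0,0.0227],[0,0,0.0227],[0,0,0.0227],[0,0,0.0227],[0,0,0.0227],[0,0,0.0227]], gripper=[-1,-1,-1,-1,-1,-1,-1,-1,-1,-1])

```text
clock: 2.1
position: [483.0, 217.9, 230.9]
ee_rot: [0.0, 0.996, -0.087, -0.0]
ft_force: [1.3, -0.3, 0.7]
gripper_width: 1.002
finger_force: 0.0
```

```bash
python3 - <<'E'
from h import *
f=grab('scene','s1'); o=r.get_obs(); print(o['clock'],o['position'],o['joint_positions']); step(cur(),T([483.5,217,112],-10),10)
p=proj(f,[o['position']])[0]; print(p); x,y=int(p[0])-60,int(p[1])-70
crop('s1',x,y,120,140,4.2,'c3'); print(x,y)
E
```

```text
2.15 [482.85980666 223.27483163 230.77492947] [ 0.33431621 -0.05473765  1.67897926  0.00350195  1.5166323   2.07890725]
10 rows [0.00018, 0.00063, 0.01188] [-0.0003, 0.0001, 0.0001]
[382.23684553 174.30617333]
322 104
```

View pics/c3.png

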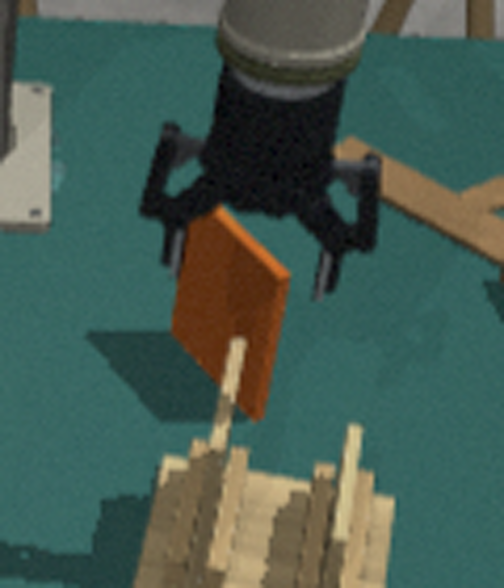

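The fingers straddle the tall panel's top edge (crop (235,340)–(215,440)), and the panel is the pine one in the rack, separate from the orange one behind it. Descending.

Emit:
move_arm(offset=[[0,0,0.015],[0,0,0.015],[0,0,0.015],[0,0,0.015],[0,0,0.015],[0,0,0.015],[0,0,0.015],[0,0,0.013],[0,0,0],[0,0,0]], rotation=[[0,0,0],[0,0,0],[0,0,0],[0,0,0],[0,0,0],[0,0,0],[0,0,0],[0,0,0],[0,0,0],[0,0,0]], gripper=[-1,-1,-1,-1,-1,-1,-1,-1,-1,-1])

```text
clock: 3.15
position: [483.5, 216.2, 113.2]
ee_rot: [0.0, 0.996, -0.087, -0.0]
ft_force: [-0.0, -0.2, 0.8]
gripper_width: 1.003
finger_force: 0.0
```

```bash
python3 - <<'E'
from h import *
o=r.get_obs(); print(o['clock'],o['position'],o['ft_force']); step(cur(),T([483.5,217,112],-10),1)
E
```

```text
3.15 [483.45738071 216.15469434 113.15291322] [-0.01861518 -0.16496477  0.80342068]
1 rows [-0.0001, -0.00084, 0.00115] [0.0002, 0.0004, 0.0004]
```

Within 1 mm, so I'll close.

Emit:
move_arm(offset=[[0,-0.0008,0.001],[0,0,0],[0,0,0],[0,0,0],[0,0,0],[0,0,0],[0,0,0],[0,0,0],[0,0,0],[0,0,0]], rotation=[[0,0,0],[0,0,0],[0,0,0],[0,0,0],[0,0,0],[0,0,0],[0,0,0],[0,0,0],[0,0,0],[0,0,0]], gripper=[1,1,1,1,1,1,1,1,1,1], newtons=40)

```text
clock: 4.15
position: [483.9, 217.0, 112.6]
ee_rot: [-0.0, 0.996, -0.087, 0.0]
ft_force: [0.4, 0.7, 2.4]
gripper_width: 0.117
finger_force: 39.9
```

```bash
python3 - <<'E'
from h import *
o=r.get_obs(); print(o['clock'],o['position'],o['ft_force'],o['wrist_torque'],o['gripper_width'],o['finger_force'])
A=T([483.5,216.5,112],-10);B=T([483.5,216.5,242],-10);C=T([540.5,-20.5,242],10.05); step(A,B,5); step(B,C,10); step(B,C,15)
E
```

```text
4.15 [483.9094679  217.0209425  112.56562314] [0.39748269 0.73479502 2.39907424] [ 0.19117437 -0.01412551  0.00391225] 0.11693068009718555 39.89445626735687
5 rows [-0.0, -0.0, -0.026] [0.0, 0.0, 0.0]
10 rows [0.00613, 0.02372, 0.0] [0.0, 0.0, -0.035]
15 rows [0.004, 0.01584, 0.0] [0.0, 0.0, -0.0233]
```

Emit:
move_arm(offset=[[0,0,-0.004],[0,0,-0.008],[0,0,-0.012],[0,0,-0.012],[0,0,-0.012],[0,0,-0.012],[0,0,-0.012],[0,0,-0.012],[0,0,-0.01],[0,0,-0.006]], rotation=[[0,0,0],[0,0,0],[0,0,0],[0,0,0],[0,0,0],[0,0,0],[0,0,0],[0,0,0],[0,0,0],[0,0,0]], gripper=[1,1,1,1,1,1,1,1,1,1])

```text
clock: 5.15
position: [484.1, 217.1, 213.7]
ee_rot: [-0.0, 0.996, -0.087, 0.001]
ft_force: [-0.4, -1.0, -1.2]
gripper_width: 0.112
finger_force: 39.5
```

Emit:
move_arm(offset=[[0.006,0.0237,0],[0.006,0.0237,0],[0.006,0.0237,0],[0.006,0.0237,0],[0.006,0.0237,0],[0.006,0.0237,0],[0.006,0.0237,0],[0.006,0.0237,0],[0.006,0.0237,0],[0.006,0.0237,0]], rotation=[[0,0,-0.035],[0,0,-0.035],[0,0,-0.035],[0,0,-0.035],[0,0,-0.035],[0,0,-0.035],[0,0,-0.035],[0,0,-0.035],[0,0,-0.035],[0,0,-0.035]], gripper=[1,1,1,1,1,1,1,1,1,1])

```text
clock: 6.15
position: [539.4, -20.8, 212.1]
ee_rot: [-0.0, 0.996, 0.088, -0.0]
ft_force: [-0.2, -0.0, -0.9]
gripper_width: 0.111
finger_force: 39.6
```

Emit:
move_arm(offset=[[0,0,0],[0,0,0],[0,0,0.005],[0,0,0.005],[0,0,0.005],[0,0,0.005],[0,0,0],[0,0,0],[0,0,0],[0,0,0]], rotation=[[0,0,0],[0,0,0],[0,0,0],[0,0,0],[0,0,0],[0,0,0],[0,0,0],[0,0,0],[0,0,0],[0,0,0]], gripper=[1,1,1,1,1,1,1,1,1,1])

```text
clock: 7.15
position: [539.6, -19.9, 192.6]
ee_rot: [0.0, 0.996, 0.088, 0.0]
ft_force: [0.1, 0.4, -1.1]
gripper_width: 0.109
finger_force: 39.5
```

```bash
python3 - <<'E'
from h import *
f=grab('scene','s2'); g=grab('top','t2'); o=r.get_obs(); print(o['clock'],o['position'],o['ft_force'],o['wrist_torque'],o['gripper_width'])
step(cur(),T([540.5,-20.5,o['position'][2]],10.05),1)
a=cv2.resize(f['image'][130:280,230:350],(400,500),interpolation=cv2.INTER_CUBIC)
b=cv2.resize(g['image'][150:275,220:320],(400,500),interpolation=cv2.INTER_CUBIC)
cv2.imwrite('pics/c4.png',np.hstack([a,b]))
E
```

```text
7.25 [539.58386489 -19.879043   192.56323303] [-0.19323249 -0.31312277 -2.320036  ] [-0.00115403 -0.02228203  0.03533329] 0.1070754061377001
1 rows [0.00079, 0.00077, 0.0] [0.0001, -0.0005, 0.0003]
```

View pics/c4.png

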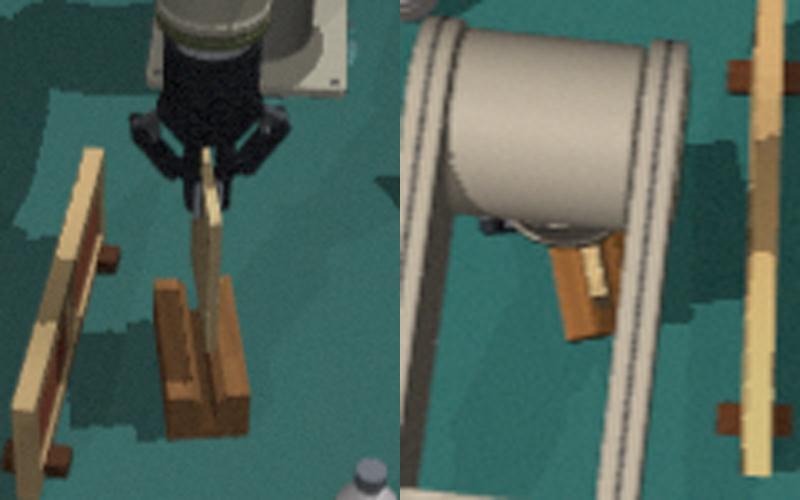

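The panel hangs upright between the fingers above the foot. Its near edge runs from crop (212,215) down to (210,350), in line with the slot. I'll check that against a projection.

```bash
python3 - <<'E'
from h import *
f=load('s2'); M=cur(); p=M[:3,3]*1000; x=M[:3,0]; 
k=lambda P:((proj(f,[P])[0]-[230,130]+.5)*3.333-.5).round(0)
for s in(-60,60):
  for z in(0,140): print(s,z,k(p*[1,1,0]+x*s+[0,0,p[2]-102.6+z]))
c=np.array([540.5,-20.5,12]);e=np.array([np.cos(.1754),np.sin(.1754),0]); print('slot near',k(c+75*e),k(c+75*e+[0,0,40]))
E
```

```text
-60 0 [197. 255.]
-60 140 [201. 130.]
60 0 [213. 350.]
60 140 [218. 223.]
slot near [211. 428.] [213. 395.]
```

Emit:
move_arm(offset=[[0.0008,0.0008,0.006],[0,0,0.006],[0,0,0.006],[0,0,0.006],[0,0,0.006],[0,0,0.006],[0,0,0.006],[0,0,0.006],[0,0,0.006],[0,0,0.006]], rotation=[[0,0,0],[0,0,0],[0,0,0],[0,0,0],[0,0,0],[0,0,0],[0,0,0],[0,0,0],[0,0,0],[0,0,0]], gripper=[1,1,1,1,1,1,1,1,1,1])

```text
clock: 8.25
position: [540.4, -20.5, 131.8]
ee_rot: [0.0, 0.996, 0.088, 0.0]
ft_force: [-0.6, 0.1, -0.7]
gripper_width: 0.111
finger_force: 39.6
```

No contact force, so it is in the slot. Down to just past the floor.

Emit:
move_arm(offset=[[0,0,0.003],[0,0,0.003],[0,0,0.003],[0,0,0.003],[0,0,0.002],[0,0,0.002],[0,0,0.001],[0,0,0.001],[0,0,0],[0,0,0]], rotation=[[0,0,0],[0,0,0],[0,0,0],[0,0,0],[0,0,0],[0,0,0],[0,0,0],[0,0,0],[0,0,0],[0,0,0]], gripper=[1,1,1,1,1,1,1,1,1,1])

```text
clock: 9.25
position: [540.5, -20.5, 114.6]
ee_rot: [0.0, 0.996, 0.088, 0.0]
ft_force: [-0.4, -0.6, 1.4]
gripper_width: 0.111
finger_force: 39.9
```

Emit:
move_arm(offset=[[0,0,0.001],[0,0,0],[0,0,0],[0,0,0],[0,0,0],[0,0,0],[0,0,0],[0,0,0],[0,0,0],[0,0,0]], rotation=[[0,0,0],[0,0,0],[0,0,0],[0,0,0],[0,0,0],[0,0,0],[0,0,0],[0,0,0],[0,0,0],[0,0,0]], gripper=[1,1,1,-1,-1,-1,-1,-1,-1,-1])

```text
clock: 10.25
position: [540.3, -20.5, 113.2]
ee_rot: [-0.0, 0.996, 0.088, -0.0]
ft_force: [0.3, -0.3, 0.2]
gripper_width: 1.001
finger_force: 0.0
```

```bash
python3 - <<'E'
from h import *
f=grab('scene','s3'); o=r.get_obs(); print(o['clock'],o['position'],o['ft_force'],o['gripper_width'])
A=T(o['position'],10.05); up=T(o['position']+[0,0,100],10.05); step(up,T([522.8,-291.7,215],-5.2),10)
cv2.imwrite('pics/c5.png',cv2.resize(f['image'][150:270,220:360],None,fx=5,fy=5,interpolation=cv2.INTER_CUBIC))
E
```

```text
10.3 [540.30181036 -20.47056515 113.24048372] [-0.21896216  0.05222801 -0.54597961] 0.9974182454619736
10 rows [-0.00327, 0.02706, -0.00018] [0.0, 0.0, 0.0266]
```

View pics/c5.png

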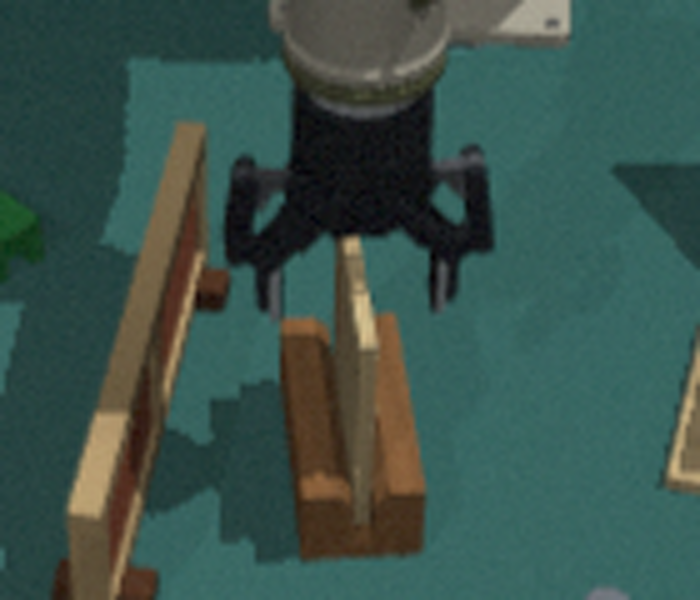

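The panel stands home in the slot and is free. Its top edge runs from crop (350,240) to (368,350), and the open fingers are clear on both sides. Going up and across to the rail.

Emit:
move_arm(offset=[[0,0,-0.01],[0,0,-0.012],[0,0,-0.012],[0,0,-0.012],[0,0,-0.012],[0,0,-0.012],[0,0,-0.012],[0,0,-0.012],[0,0,-0.012],[0,0,-0.006]], rotation=[[0,0,0],[0,0,0],[0,0,0],[0,0,0],[0,0,0],[0,0,0],[0,0,0],[0,0,0],[0,0,0],[0,0,0]], gripper=[-1,-1,-1,-1,-1,-1,-1,-1,-1,-1])

```text
clock: 11.3
position: [540.9, -20.5, 227.0]
ee_rot: [0.0, 0.996, 0.088, 0.001]
ft_force: [0.9, 0.2, 0.3]
gripper_width: 0.996
finger_force: 0.0
```

Emit:
move_arm(offset=[[-0.0033,0.0271,0],[-0.0033,0.0271,0],[-0.0033,0.0271,0],[-0.0033,0.0271,0],[-0.0033,0.0271,0],[-0.0033,0.0271,0],[-0.0033,0.0271,0],[-0.0033,0.0271,0],[-0.0033,0.0271,0],[-0.0033,0.0271,0]], rotation=[[0,0,0.0266],[0,0,0.0266],[0,0,0.0266],[0,0,0.0266],[0,0,0.0266],[0,0,0.0266],[0,0,0.0266],[0,0,0.0266],[0,0,0.0266],[0,0,0.0266]], gripper=[-1,-1,-1,-1,-1,-1,-1,-1,-1,-1])

```text
clock: 12.3
position: [522.3, -293.1, 225.1]
ee_rot: [-0.0, 0.999, -0.046, -0.0]
ft_force: [0.4, -0.0, -0.6]
gripper_width: 0.997
finger_force: 0.0
```

Emit:
move_arm(offset=[[0,0,0],[0,0,0.02],[0,0,0.025],[0,0,0.025],[0,0,0.025],[0,0,0.025],[0,0,0.02],[0,0,0],[0,0,0],[0,0,0]], rotation=[[0,0,0],[0,0,0],[0,0,0],[0,0,0],[0,0,0],[0,0,0],[0,0,0],[0,0,0],[0,0,0],[0,0,0]], gripper=[-1,-1,-1,-1,-1,-1,-1,-1,-1,-1])

```text
clock: 13.3
position: [523.7, -292.4, 87.1]
ee_rot: [0.001, 0.999, -0.045, 0.001]
ft_force: [0.6, 0.5, -0.5]
gripper_width: 0.997
finger_force: 0.0
```

```bash
python3 - <<'E'
from h import *
f=grab('scene','s4'); o=r.get_obs(); print(o['clock'],o['position'],o['ft_force'],o['gripper_width'])
step(cur(),T([522.8,-291.7,o['position'][2]],-5.2),1); step(cur(),T([522.8,-291.7,3],-5.2),7)
# panel check in scene (s4): predicted near-edge ends in the crop
e=np.array([np.cos(.1754),np.sin(.1754),0]); c=np.array([540.4,-20.5,0])
P=[c+60*e+[0,0,152],c-60*e+[0,0,152],c+60*e+[0,0,54]]
q=proj(f,P); print('panel pred px in crop',((q-[160,150]+.5)*4-.5).round().tolist())
cv2.imwrite('pics/c6.png',cv2.resize(f['image'][150:270,160:340],None,fx=4,fy=4,interpolation=cv2.INTER_CUBIC))
E
```

```text
13.35 [ 523.77366674 -292.62488789   87.27406195] [-0.20589176 -0.45271495  0.15981486] 0.9983851137030177
1 rows [-0.00105, -0.00083, -0.0] [0.0013, -0.0025, 0.0008]
7 rows [-0.00017, -0.00013, 0.01204] [0.0002, -0.0004, 0.0001]
panel pred px in crop [[537.0, 276.0], [518.0, 163.0], [533.0, 377.0]]
```

View pics/c6.png

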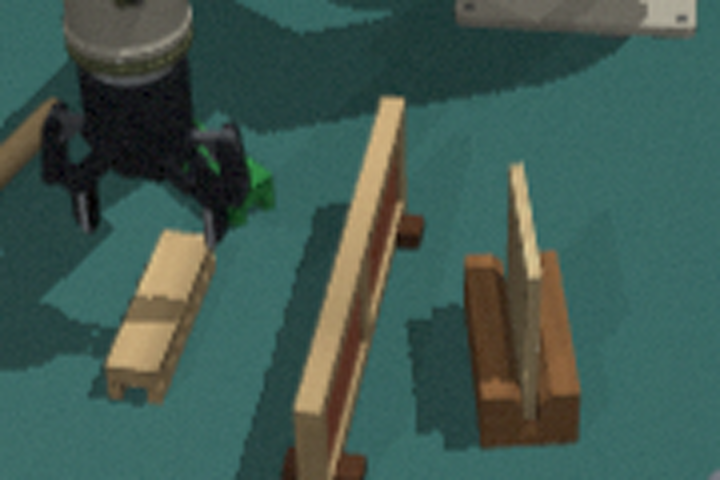

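The rail (crop (165,300)) lies between the fingers. The panel still stands upright, with its top edge from (517,165) to (535,277) within 1 px of the prediction. Descending.

Emit:
move_arm(offset=[[-0.001,-0.0008,0.012],[0,0,0.012],[0,0,0.012],[0,0,0.012],[0,0,0.012],[0,0,0.01],[0,0,0.008],[0,0,0.004],[0,0,0],[0,0,0]], rotation=[[0,0,0],[0,0,0],[0,0,0],[0,0,0],[0,0,0],[0,0,0],[0,0,0],[0,0,0],[0,0,0],[0,0,0]], gripper=[-1,-1,-1,-1,-1,-1,-1,-1,-1,-1])

```text
clock: 14.35
position: [522.0, -291.4, 3.7]
ee_rot: [0.0, 0.999, -0.045, 0.0]
ft_force: [0.2, -0.2, 1.0]
gripper_width: 1.002
finger_force: 0.0
```

Emit:
move_arm(offset=[[0,0,0],[0,0,0],[0,0,0],[0,0,0],[0,0,0],[0,0,0],[0,0,0],[0,0,0],[0,0,0],[0,0,0]], rotation=[[0,0,0],[0,0,0],[0,0,0],[0,0,0],[0,0,0],[0,0,0],[0,0,0],[0,0,0],[0,0,0],[0,0,0]], gripper=[1,1,1,1,1,1,1,1,1,1], newtons=60)

```text
clock: 15.35
position: [522.2, -291.6, 3.9]
ee_rot: [0.0, 0.999, -0.045, 0.0]
ft_force: [-0.4, -0.5, 5.9]
gripper_width: 0.457
finger_force: 61.5
```

```bash
python3 - <<'E'
from h import *
o=r.get_obs(); print(o['clock'],o['position'],o['ft_force'],o['wrist_torque'],o['gripper_width'])
g=load('s4') ; g=grab('top','t5')
A=T([522.8,-291.7,225],-5.2);B=T([540.4,-20.5,225],10.05); step(A,B,20)
cv2.imwrite('pics/t5c.png',cv2.resize(g['image'][150:275,220:400],None,fx=4,fy=4,interpolation=cv2.INTER_CUBIC))
c=np.array([540.4,-20.5,152]);e=np.array([np.cos(.1754),np.sin(.1754),0])
print(((proj(g,[c+60*e,c-60*e])-[220,150]+.5)*4-.5).round(1))
E
```

```text
15.35 [ 522.19120905 -291.56880882    3.94481036] [-0.38370588 -0.47216052  5.94748079] [0.10820238 0.08207565 0.04111852] 0.4571400910228342
20 rows [0.00137, -0.01356, 0.0] [0.0, 0.0, -0.0133]
[[171.9 132.9]
 [205.6 303. ]]
```

View pics/t5c.png

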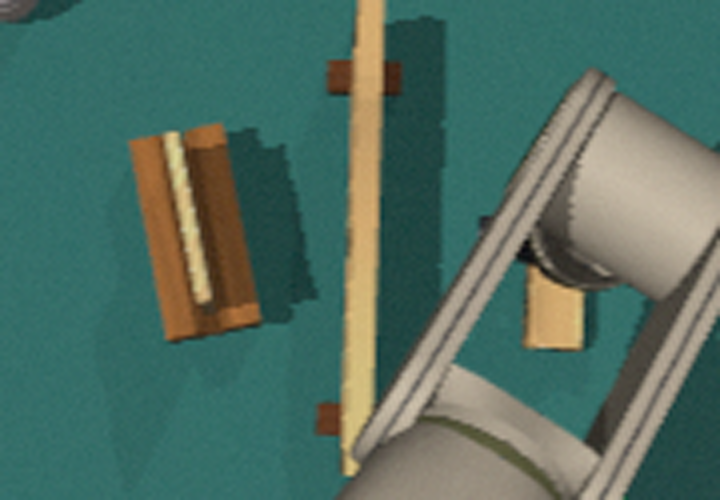

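The panel's top edge is seen from (173,132) to (204,303) against a predicted (172,133) to (206,303), so it is centred and upright. The rail is gripped at 39 mm opening. Lifting.

Emit:
move_arm(offset=[[0,0,-0.008],[0,0,-0.015],[0,0,-0.02],[0,0,-0.025],[0,0,-0.03],[0,0,-0.03],[0,0,-0.025],[0,0,-0.02],[0,0,-0.015],[0,0,-0.012]], rotation=[[0,0,0],[0,0,0],[0,0,0],[0,0,0],[0,0,0],[0,0,0],[0,0,0],[0,0,0],[0,0,0],[0,0,0]], gripper=[1,1,1,1,1,1,1,1,1,1])

```text
clock: 16.4
position: [521.8, -291.3, 205.0]
ee_rot: [0.0, 0.999, -0.045, 0.0]
ft_force: [0.2, 0.3, -2.4]
gripper_width: 0.462
finger_force: 60.9
```

Emit:
move_arm(offset=[[0.0014,-0.0136,0],[0.0014,-0.0136,0],[0.0014,-0.0136,0],[0.0014,-0.0136,0],[0.0014,-0.0136,0],[0.0014,-0.0136,0],[0.0014,-0.0136,0],[0.0014,-0.0136,0],[0.0014,-0.0136,0],[0.0014,-0.0136,0]], rotation=[[0,0,-0.0133],[0,0,-0.0133],[0,0,-0.0133],[0,0,-0.0133],[0,0,-0.0133],[0,0,-0.0133],[0,0,-0.0133],[0,0,-0.0133],[0,0,-0.0133],[0,0,-0.0133]], gripper=[1,1,1,1,1,1,1,1,1,1])

```text
clock: 17.4
position: [539.9, -154.7, 203.3]
ee_rot: [-0.0, 1.0, 0.022, 0.0]
ft_force: [-0.2, 0.7, -1.0]
gripper_width: 0.456
finger_force: 60.9
```

Emit:
move_arm(offset=[[0.0014,-0.0136,0],[0.0014,-0.0136,0],[0.0014,-0.0136,0],[0.0014,-0.0136,0],[0.0014,-0.0136,0],[0.0014,-0.0136,0],[0.0014,-0.0136,0],[0.0014,-0.0136,0],[0.0014,-0.0136,0],[0.0014,-0.0136,0]], rotation=[[0,0,-0.0133],[0,0,-0.0133],[0,0,-0.0133],[0,0,-0.0133],[0,0,-0.0133],[0,0,-0.0133],[0,0,-0.0133],[0,0,-0.0133],[0,0,-0.0133],[0,0,-0.0133]], gripper=[1,1,1,1,1,1,1,1,1,1])

```text
clock: 18.4
position: [539.7, -18.0, 203.3]
ee_rot: [-0.0, 0.996, 0.088, -0.0]
ft_force: [-0.5, -0.4, -1.6]
gripper_width: 0.464
finger_force: 60.9
```

Emit:
move_arm(offset=[[0,0,0],[0,0,0],[0,0,0],[0,0,0],[0,0,0],[0,0,0],[0,0,0],[0,0,0],[0,0,0],[0,0,0]], rotation=[[0,0,0],[0,0,0],[0,0,0],[0,0,0],[0,0,0],[0,0,0],[0,0,0],[0,0,0],[0,0,0],[0,0,0]], gripper=[1,1,1,1,1,1,1,1,1,1])

```text
clock: 19.4
position: [539.8, -19.2, 203.3]
ee_rot: [0.0, 0.996, 0.088, 0.0]
ft_force: [0.5, 0.1, -2.0]
gripper_width: 0.462
finger_force: 60.9
```

```bash
python3 - <<'E'
from h import *
o=r.get_obs(); print(o['clock'],o['position'],o['ft_force'],o['wrist_torque'],o['gripper_width'],o['finger_force'])
step(cur(),T([540.4,-20.5,167],10.05),1)
E
```

```text
19.4 [539.82117446 -19.19935379 203.30725865] [ 0.51604515  0.10212555 -2.04871341] [-0.01897137 -0.0031539  -0.04299029] 0.46179817932298595 60.874933786690235
1 rows [0.00034, 0.00138, 0.03631] [0.0, -0.0, 0.0004]
```

Emit:
move_arm(offset=[[0.0003,0.0014,0],[0,0,0.004],[0,0,0.006],[0,0,0.006],[0,0,0.006],[0,0,0.005],[0,0,0.004],[0,0,0.003],[0,0,0.002],[0,0,0]], rotation=[[0,0,0],[0,0,0],[0,0,0],[0,0,0],[0,0,0],[0,0,0],[0,0,0],[0,0,0],[0,0,0],[0,0,0]], gripper=[1,1,1,1,1,1,1,1,1,1])

```text
clock: 20.4
position: [540.2, -20.5, 167.0]
ee_rot: [-0.0, 0.996, 0.088, -0.0]
ft_force: [0.0, -0.1, -0.7]
gripper_width: 0.461
finger_force: 60.9
```

Emit:
move_arm(offset=[[0,0,0],[0,0,0],[0,0,0],[0,0,0],[0,0,0],[0,0,0],[0,0,0],[0,0,0],[0,0,0],[0,0,0]], rotation=[[0,0,0],[0,0,0],[0,0,0],[0,0,0],[0,0,0],[0,0,0],[0,0,0],[0,0,0],[0,0,0],[0,0,0]], gripper=[1,1,1,1,1,1,1,1,1,1])

```text
clock: 21.4
position: [540.4, -20.5, 167.3]
ee_rot: [-0.0, 0.996, 0.088, 0.0]
ft_force: [-0.3, 0.0, -1.2]
gripper_width: 0.459
finger_force: 60.9
```

```bash
python3 - <<'E'
from h import *
f=grab('scene','s6'); o=r.get_obs(); print(o['clock'],o['position'],o['joint_vel'].round(4),o['ft_force'],o['gripper_width'])
cv2.imwrite('pics/c7.png',cv2.resize(f['image'][150:250,230:350],None,fx=6,fy=6,interpolation=cv2.INTER_CUBIC))
e=np.array([np.cos(.1754),np.sin(.1754),0]); n=np.array([-e[1],e[0],0]); k=lambda P:((proj(f,P)-[230,150]+.5)*6-.5).round().tolist()
p=o['position']; b=p-[0,0,3.9]
print('rail near-bottom corners',k([b+75*e-20*n,b+75*e+20*n]),'top',k([b+75*e-20*n+[0,0,35],b+75*e+20*n+[0,0,35]]))
c=np.array([540.4,-20.5,152]); print('panel near top corners',k([c+60*e-5*n,c+60*e+5*n]))
E
```

```text
21.45 [540.33615959 -20.54039328 167.29199573] [-0.0002 -0.0006 -0.0003 -0.0021  0.0007  0.0025] [-0.85172061 -0.60649803 -1.42428688] 0.4598909804221185
rail near-bottom corners [[346.0, 421.0], [435.0, 416.0]] top [[348.0, 362.0], [438.0, 357.0]]
panel near top corners [[375.0, 415.0], [397.0, 414.0]]
```

View pics/c7.png

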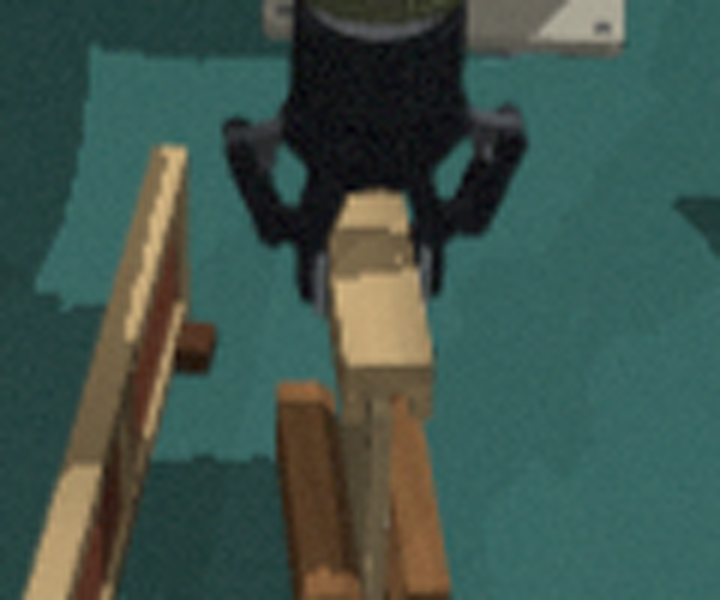

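The rail is held level and centred over the panel. Its near end face is at crop (342–434, 367) with the panel edge centred beneath it at x≈378, both carrying the same ~1 px bias against the projection. Handing in.

```bash
python3 -c "
from rig import r
print(r.hand_in())"
```

```text
the job is handed in; nothing more can be done
None
```

The tall panel is home in the foot's slot and released, and the rail is held level about 11 mm above its top edge, centred to within about 1–2 mm by my measurements; the job is handed in at about 21.5 s, with no verdict returned.

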